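Check a welded bracket with an inspection probe

ROBOT

A 7-joint arm with a two-finger parallel gripper is mounted at the origin on a cart in front of the work surface, level with it; the furniture and walls round the work are solid. World frame = base frame: x ahead of the robot, y to its left, z up, the work surface at z = 0. Lengths are in m, angles in rad, forces in N, time in s.
With the tool pointing down it reaches from about 0.375 to 0.925 m from the base axis. Payload 3.1 kg.
Tool frame: the origin (TCP) lies between the finger pads; the fingertips stand 19 mm ahead of it and the grasp point (between the pads) is the TCP; z points along the fingers, y is the direction in which the jaws open and shut (so a half turn about z gives the same grasp; the last joint's range is limited). The gripper opens to 85 mm and grips with 20 to 120 N. Pads are 22 mm wide; open, the fingers measure 114 mm over their backs; the gripper's body (76 mm by 85 mm) begins 54 mm behind the grasp point. The pads swing forward as they close: fully open they stand 13 mm farther back than shut.
Start: joints at [1.062, 0.383, 0.044, 1.598, -0.018, 1.161, -0.05], TCP at [0.26, -0.596, 0.25] pointing down, gripper open.
Joint ranges: [-2.61, 2.61], [-0.41, 2.15], [-1.48, 1.57], [0, 2.5], [-1.57, 4.71], [0.05, 1.97], [-2.85, 2.85]. Speed limits (rad/s): [2.79, 2.79, 3.14, 3.14, 3.14, 3.14, 3.14].

INTERFACE

Orientations are given as a unit quaternion [x, y, z, w].
In Python, from bench import move_ptp, movel, move_j, move_gripper, pause, inverse_kinematics, read_camera, camera_params, MotionError, sign_off, look_for, tip_of, read_time_s, read_qpos, read_joint_vel, read_effort, read_eef_pos, read_tcp_rot, read_ft_force, read_ft_torque, read_finger_gap gives the robot as it stands. Calls block until the motion is done:
- move_ptp(position, orientation): joint-space move of the TCP to a pose.
- movel(position, orientation=None, speed=0.15): straight line of the TCP; orientation=None keeps the orientation; speed is the mean speed in m/s.
- move_j(angles): joint-space move.
- move_gripper(opening, effort=None): finger opening in m; effort is the grip in N (None keeps the last); returns when the fingers have stopped.
- pause(seconds).
- inverse_kinematics(position, orientation): joint angles nearest the present ones, or None.
- read_camera(name): name is "scene" or "top" or "wrist"; returns the picture (384x512x3 uint8, red, green, blue); there is no depth.
- camera_params(name): a dict with "K" (3x3 intrinsics, pixels), "camera_from_world" (4x4, takes a point from world to camera coordinates). Camera axes: x right, y down, z forward; pixel columns grow to the right and rows downward; lengths in m; the calibration is good to about 2 mm. A picture is of the moment at which its call begins: read the wrist's pose just before it. camera_params takes no time and is no camera call; for the wrist camera it gives the pose at the moment of the call.
A pose or a line that the arm cannot do raises MotionError and nothing moves.
- sign_off(): hands the job in, once; it reports no verdict.
Trained networks look in the newest picture that a camera, given by its name, has taken for a name from the list of things; names that differ only in an ending like _2 or _b are one class to them, and where a whole thing is asked for, a point or a joint stands for the part that bears it (a point fixed in the world has none). Each returns a list of dicts, best first, with "confidence" (0 to 1); they miss things now and then, are a little off and sometimes report something else, mostly with a low value. They report only what shows in the picture. A call takes as long as a camera call. They do not tell look-alikes from the thing itself.
- look_for(camera, name): "at" ([column, row] in pixels, amid what is visible of it).
- tip_of(camera, name): "at" ([column, row] in pixels: a listed point, or the origin of a listed thing).
Readings, each from a call of its own:
- read_time_s(): time.
- read_qpos(): joint angles.
- read_joint_vel(): joint speeds.
- read_effort(): joint torques, N m.
- read_eef_pos(): TCP position.
- read_tcp_rot(): TCP orientation.
- read_ft_force(): force on the tool from outside, world axes, zero at the start.
- read_ft_torque(): the same for the moment, N m.
- read_finger_gap(): finger opening in m.
Only numpy, scipy, OpenCV 4.12 (cv2) and the standard library are available. Lean on these libraries where they do the work, as an engineer would, in place of code of your own. Each camera call takes 0.05 s, during which the arm holds its last target.

TASK

Inspect the welded bracket with the white probe without ever letting the probe touch the bracket: lift the probe out of its stand and draw its tip about one centimetre above the straight weld bead, at no more than about 4 cm a second, from the end with the yellow dot to the other end, pausing a moment at both ends. Then lower the rod down the middle of the boss bore until the red band is level with the mouth, and finish there, still holding the probe in the gripper, upright, centred and still. Leave the other things on the bench alone.

Things in the scene. Friction and masses are not known exactly. Their poses are not given: they have to be found in the camera images.
- probe: the loose inspection probe, about 0.09 kg: a white square handle 18 x 18 x 60 mm with grey ribs, on top of a bare steel rod 6 mm in diameter and 70 mm long with a red band. Origin at the rod's tip (lower end); z points up along the rod to the handle, x and y along the handle's flats. The handle spans 70 to 130 mm from the tip. It starts upright in the stand, tip 8 mm above the bench, and lifts straight out.
- red_band (a point): middle of the 8 mm wide red band round the probe's rod, 35 mm above the tip
- stand: fixed grey stand, foot 66 x 66 x 6 mm, square post 36 x 36 mm, 84 mm high, with the probe's rod in its central channel and the lowest 6 mm of the handle in a shallow socket at its top (54 mm of the handle stick out above). Origin at the centre of its underside, z up, x and y along the sides of post and probe handle.
- bracket: fixed welded metal bracket, base plate 100 (x) x 150 (y) x 8 mm; on its -x part a 6 mm lap plate that ends at x = -22 mm and is welded along that edge; at x = +20 mm, y = 0 a round boss, 36 mm across, 58 mm high over the bench, with an upright through bore 18 mm in diameter; low screw heads at the corners, up to 21 mm high. Origin at the centre of its underside, z up.
- seam_start (a point): top of the straight weld bead at its start, the end beside the yellow paint dot (15 mm above the bench). The point's axes are the bracket's; the 100 mm long, 9 mm wide bead runs from here along +y
- seam_end (a point): top of the weld bead at its other end, 100 mm from seam_start
- bore_mouth (a point): centre of the boss bore's upper opening, 58 mm above the bench; the bore goes straight down from here, 18 mm in diameter, 58 mm to the bench
- ribbon_roll: bystander: black ribbon roll, 42 mm across, 76 high; origin at the centre of its underside
- dispenser_bottle: bystander: white bottle with red nozzle, 55 mm across, 156 high; origin at the centre of its underside
- grease_tin: bystander: flat tin with yellow lid, 69 mm across, 32 high; origin at the centre of its underside
- hex_key_set: bystander: yellow hex key set, 22 x 92 x 24 mm; origin at the centre of its underside
- screwdriver: bystander: black screwdriver, 24 x 166 x 26 mm; origin at the centre of its underside
- board: bystander: green circuit board, 36 x 60 x 12 mm; origin at the centre of its underside
Things that resemble listed ones, but are neither listed nor needed, are in the scene too. What is shaped like the probe but orange is not meant.

How it is judged:
By the outcome, as a careful person would: the job done as asked, in the order asked, and still so for the second after the job is handed in, while the arm keeps its last pose, push and grip.
It also fails if it takes over 64 s, if anything falls off the work surface, if the arm or the gripper's body presses on something with over 40 N, if the wrist force passes 120 N, or if a joint passes its speed limit or range.

## Working session

There is one attempt and no reset: what is moved stays moved. The work goes in short steps, each a Python script; the robot and the scene stay as the last script left them, time stands still between calls to the robot, and variables do not carry over. Pictures are saved under pics/ and viewed, and the job is handed in when it is done.

```bash
mkdir -p pics; ls
python3 - <<'E'
from bench import *
import cv2
for n in ["scene","top","wrist"]:
    im=read_camera(n); cv2.imwrite(f"pics/{n}0.png",im[:,:,::-1])
    p=camera_params(n); print(n,p["K"].tolist() if hasattr(p["K"],'tolist') else p["K"]); print(p["camera_from_world"])
    for o in ["probe","stand","bracket"]:
        print(o,"look",look_for(n,o)[:3])
    for o in ["probe","red_band","stand","bracket","seam_start","seam_end","bore_mouth"]:
        print(o,"tip",tip_of(n,o)[:3])
print(read_time_s(),read_tcp_rot())
E
```

```text
pics
scene [[357.7402179394659, 0.0, 255.0149048209957], [0.0, 357.7402179394659, 187.11384582541677], [0.0, 0.0, 1.0]]
[[ 0.85937541  0.51118793 -0.01268075 -0.48626219]
 [ 0.1839345  -0.33216728 -0.92511242 -0.03833678]
 [-0.47711843  0.79268645 -0.37948149  1.27388872]
 [ 0.          0.          0.          1.        ]]
probe look [{'at': [177.4, 216.9], 'confidence': 0.65}, {'at': [180.8, 192.0], 'confidence': 0.58}, {'at': [212.1, 201.1], 'confidence': 0.56}]
stand look [{'at': [182.7, 222.8], 'confidence': 0.86}]
bracket look []
probe tip [{'at': [214.6, 235.2], 'confidence': 0.77}, {'at': [178.3, 252.8], 'confidence': 0.54}, {'at': [250.1, 253.6], 'confidence': 0.15}]
red_band tip []
stand tip [{'at': [182.2, 230.1], 'confidence': 0.69}, {'at': [251.7, 192.8], 'confidence': 0.66}]
bracket tip [{'at': [254.3, 189.0], 'confidence': 0.77}]
seam_start tip [{'at': [240.4, 192.5], 'confidence': 0.92}]
seam_end tip [{'at': [264.0, 182.3], 'confidence': 0.79}]
bore_mouth tip []
top [[402.7853414729631, 0.0, 254.26942930383572], [0.0, 402.7853414729631, 196.35575721485716], [0.0, 0.0, 
[... 1039 characters left out ...]
88.3, 247.3], 'confidence': 0.93}]
bore_mouth tip [{'at': [204.7, 229.0], 'confidence': 0.9}]
wrist [[334.2622608024002, 0.0, 257.25153129684645], [0.0, 334.2622608024002, 193.351604507591], [0.0, 0.0, 1.0]]
[[ 4.00114144e-01 -9.16465305e-01  1.28528047e-04 -6.51373435e-01]
 [-8.83565308e-01 -3.85713282e-01  2.65589176e-01 -3.48550079e-02]
 [-2.43353691e-01 -1.06379549e-01 -9.64086289e-01  3.78052436e-01]
 [ 0.00000000e+00  0.00000000e+00  0.00000000e+00  1.00000000e+00]]
probe look []
stand look []
bracket look []
probe tip []
red_band tip []
stand tip []
bracket tip []
seam_start tip []
seam_end tip []
bore_mouth tip []
1.65 [ 9.78975277e-01  2.03978936e-01  1.53823511e-05 -1.63743641e-05]
```

View pics/scene0.png

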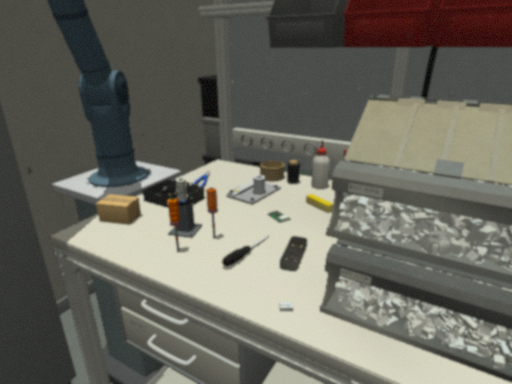

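View pics/top0.png

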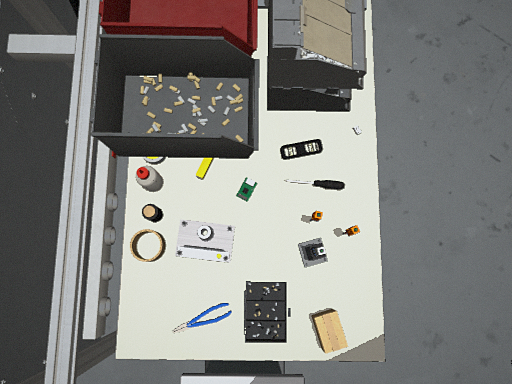

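Run:
```python
import cv2
a=cv2.imread('pics/top0.png')[140:300,150:390]; cv2.imwrite('pics/topc.png',cv2.resize(a,None,fx=3.3,fy=3.3,interpolation=2))
a=cv2.imread('pics/scene0.png')[130:280,140:300]; cv2.imwrite('pics/scenec.png',cv2.resize(a,None,fx=4,fy=4,interpolation=2))
```

```text
(no output)
```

View pics/topc.png

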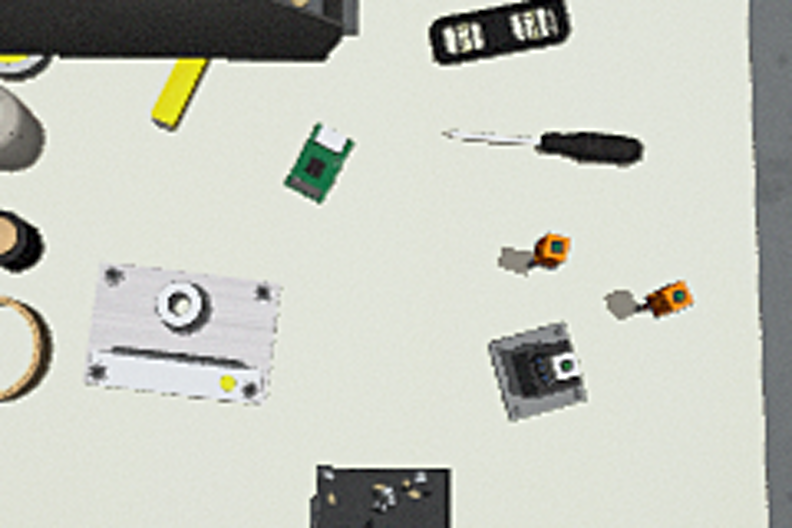

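View pics/scenec.png

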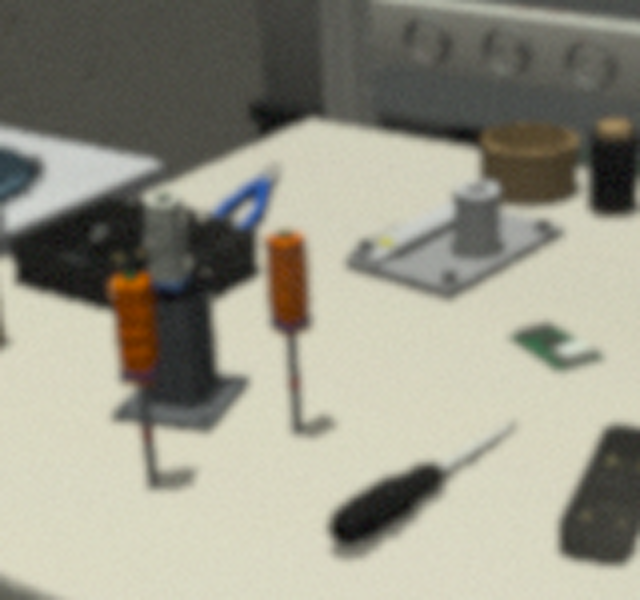

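```bash
cat > h.py <<'E'
from bench import *
import numpy as np, cv2
from scipy.spatial.transform import Rotation as R
def ray(p,uv):
    T=np.array(p["camera_from_world"]); K=np.array(p["K"])
    d=T[:3,:3].T@np.linalg.solve(K,[uv[0],uv[1],1]); c=-T[:3,:3].T@T[:3,3]; return c,d
def onz(p,uv,z):
    c,d=ray(p,uv); return c+d*(z-c[2])/d[2]
def proj(p,X):
    T=np.array(p["camera_from_world"]); K=np.array(p["K"]); x=T[:3,:3]@np.asarray(X)+T[:3,3]; x=K@x; return x[:2]/x[2]
def tri(l):
    A=np.zeros((3,3));b=np.zeros(3)
    for p,uv in l:
        c,d=ray(p,uv); d/=np.linalg.norm(d); M=np.eye(3)-np.outer(d,d); A+=M;b+=M@c
    X=np.linalg.solve(A,b); return X,[proj(p,X)-np.array(uv) for p,uv in l]
def down(yaw): # tool z down, tool x at yaw
    return (R.from_euler('z',yaw)*R.from_euler('x',np.pi)).as_quat()
E
python3 - <<'E'
from h import *
t=camera_params("top");s=camera_params("scene")
def c2(u,v): return (150+u/3.3,140+v/3.3)
print("handle top", onz(t,c2(568,366),.138), "scene", onz(s,(140+165/4,130+205/4),.138))
print("stand foot corners",[onz(t,c2(*q),.006)[:2].round(4) for q in [(489,343),(565,322),(587,402),(512,420)]])
print("orange",onz(t,c2(557,247),.13),onz(t,c2(680,295),.13))
for n,z,a,b in [("seam_start",.015,(223.1,252.1),(240.4,192.5)),("seam_end",.015,(188.3,247.3),(264,182.3))]:
    print(n,onz(t,a,z),onz(s,b,z),tri([(t,a),(s,b)]))
print("bore",onz(t,(204.7,229),.058))
print("plate",[onz(t,c2(*q),.008)[:2].round(4) for q in [(101,264),(283,285),(264,405),(84,384)]])
print(R.from_quat(read_tcp_rot()).as_matrix())
E
```

```text
handle top [ 0.46682102 -0.18672774  0.138     ] scene [ 0.48065082 -0.19215422  0.138     ]
stand foot corners [array([ 0.489 , -0.1461]), array([ 0.507 , -0.2089]), array([ 0.4422, -0.2259]), array([ 0.427 , -0.1645])]
orange [ 0.55399911 -0.18138886  0.13      ] [ 0.51982662 -0.27140888  0.13      ]
seam_start [0.4642728 0.0560313 0.015    ] [0.47932265 0.05899325 0.015     ] (array([0.47009269, 0.06025647, 0.01189904]), [array([-1.45244651, -2.17924601]), array([-2.28423945,  0.21353918])])
seam_end [0.47579137 0.14924387 0.015     ] [0.50061853 0.16708719 0.015     ] (array([0.48867685, 0.15761075, 0.01402689]), [array([-2.88625935, -4.86914984]), array([-4.64245782,  0.56483603])])
bore [0.5217325  0.10241995 0.058     ]
plate [array([0.5494, 0.174 ]), array([0.5342, 0.0238]), array([0.4365, 0.0373]), array([0.4515, 0.1837])]
[[ 9.16785187e-01  3.99380671e-01  2.34378322e-05]
 [ 3.99380670e-01 -9.16785187e-01  3.83355465e-05]
 [ 3.67979336e-05 -2.57848440e-05 -9.99999999e-01]]
```

```bash
cat > look.py <<'E'
from h import *
import json,sys
def shot(tag,names=()):
    p=camera_params("wrist"); im=read_camera("wrist"); cv2.imwrite(f"pics/{tag}.png",im[:,:,::-1])
    json.dump({k:np.array(p[k]).tolist() for k in("K","camera_from_world")},open(f"pics/{tag}.json","w"))
    for k,n in names:
        r=(look_for if k=="l" else tip_of)("wrist",n)[:3]
        print(tag,k,n,[(x["at"],x["confidence"]) for x in r])
    return p
E
python3 - <<'E'
from look import *
y=np.radians(16)
N=[("l","probe"),("t","stand"),("t","probe")]
move_ptp([.44,-.19,.30],down(y)); print(read_time_s(),read_qpos()); shot("wA",N)
movel([.44,-.12,.30],speed=.2); shot("wB",N)
N=[("t","seam_start"),("t","seam_end"),("t","bore_mouth")]
move_ptp([.48,.07,.27],down(y)); print(read_time_s()); shot("wC",N)
movel([.48,.14,.27],speed=.2); shot("wD",N); print(read_time_s(),read_qpos())
E
```

```text
3.2917 [ 0.52780974  0.02340068 -0.20568961  1.92623865  0.00555673  1.19241425
 -0.97377678]
wA l probe [([279.7, 42.8], 0.82), ([258.9, 143.2], 0.66), ([366.5, 111.1], 0.61)]
wA t stand [([257.8, 133.9], 0.77)]
wA t probe [([257.2, 132.2], 0.77), ([335.5, 108.2], 0.74), ([273.6, 60.3], 0.67)]
wB l probe [([331.7, 165.2], 0.88), ([432.2, 133.3], 0.67), ([356.8, 68.1], 0.63)]
wB t stand [([311.9, 149.8], 0.6)]
wB t probe [([313.1, 148.9], 0.98), ([328.4, 78.2], 0.94), ([391.0, 126.6], 0.86)]
5.0
wC t seam_start [([259.6, 174.5], 0.76)]
wC t seam_end [([121.4, 43.7], 0.31)]
wC t bore_mouth [([230.7, 121.6], 0.58)]
wD t seam_start [([319.8, 192.7], 0.96)]
wD t seam_end [([240.1, 157.4], 0.91)]
wD t bore_mouth [([301.7, 142.3], 0.67)]
5.9 [ 0.16188857  0.11613669 -0.55544217  1.90665011  0.06812174  1.13758401
 -1.71384861]
```

Run:
```python
import cv2,numpy as np
o=[]
for t in "AB": 
    o.append(cv2.resize(cv2.imread(f'pics/w{t}.png')[30:230,200:400],None,fx=2,fy=2,interpolation=2))
cv2.imwrite('pics/wAB.png',np.hstack(o))
for t in "CD": cv2.imwrite(f'pics/w{t}c.png',cv2.resize(cv2.imread(f'pics/w{t}.png')[50:270,130:400],None,fx=2.7,fy=2.7,interpolation=2))
```

```text
(no output)
```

View pics/wAB.png

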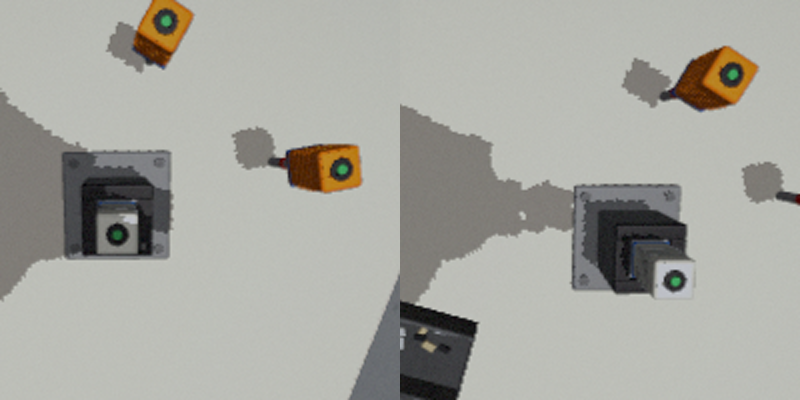

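View pics/wCc.png

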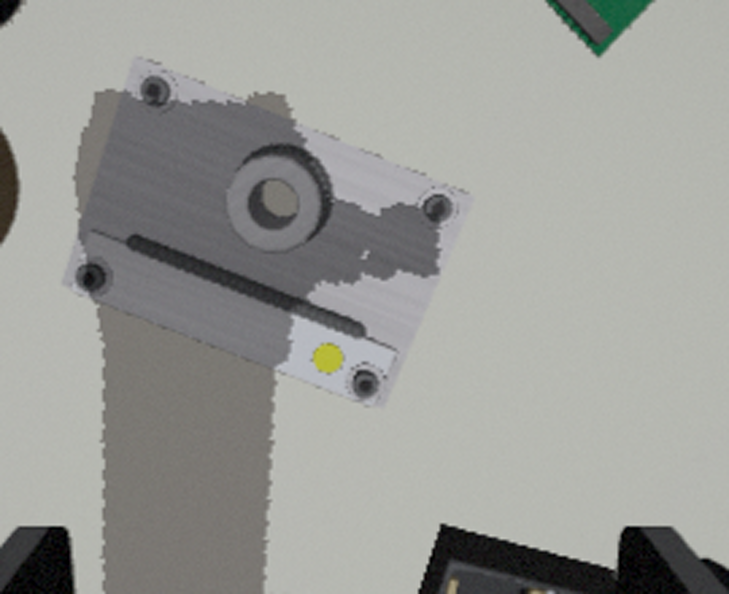

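View pics/wDc.png

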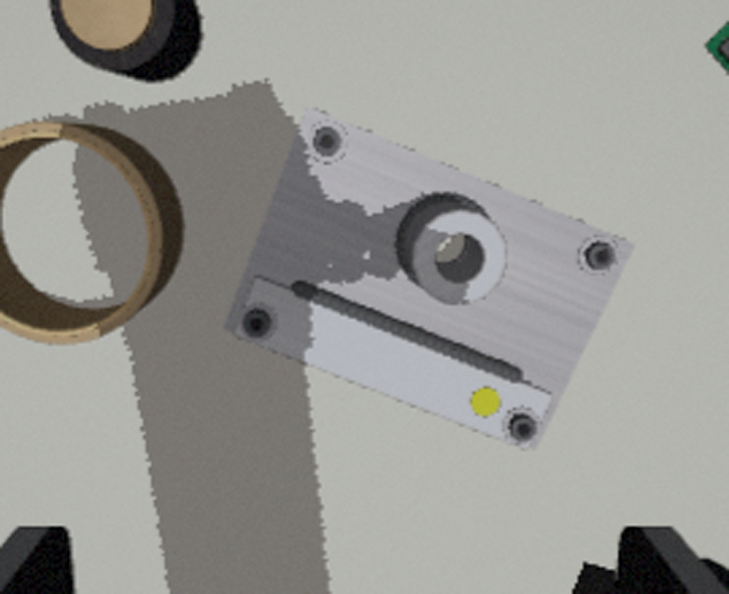

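```bash
cat > fit.py <<'E'
from h import *
import json
from scipy.optimize import least_squares
L=lambda t:json.load(open(f"pics/{t}.json"))
P={t:L(t) for t in("wA","wB","wC","wD")}
f=lambda x,y:((x+.5)/2.7-.5+130,(y+.5)/2.7-.5+50)
g=lambda x,y:((x+.5)/2-.5+200,(y+.5)/2-.5+30)
# bracket-model pts
M={"c1":(.05,.075,.008),"c2":(.05,-.075,.008),"c3":(-.05,-.075,.008),"c4":(-.05,.075,.008),"ss":(-.022,-.05,.015),"se":(-.022,.05,.015),"bm":(.02,0,.058)}
O={"wC":dict(c1=(136,57),c2=(472,192),c3=(382,408),c4=(62,285),ss=(362,330),se=(132,241),bm=(277,199)),
"wD":dict(c1=(304,106),c2=(634,243),c3=(533,450),c4=(226,328),ss=(519,376),se=(297,288),bm=(457,254))}
if __name__=="__main__":
    for n in M:
        X,e=tri([(P[t],f(*O[t][n])) for t in O]); print(n,X.round(4),np.round(e,1).tolist())
    def W(v,m): c,s=np.cos(v[2]),np.sin(v[2]); return np.array([v[0]+c*m[0]-s*m[1],v[1]+s*m[0]+c*m[1],m[2]])
    def res(v): return np.concatenate([proj(P[t],W(v,M[n]))-f(*O[t][n]) for t in O for n in M])
    r=least_squares(res,[.49,.1,-.1]); print("bracket",r.x,np.degrees(r.x[2])); print(res(r.x).reshape(-1,2).round(1).tolist())
    for n in ("ss","se","bm"): print(n,W(r.x,M[n]).round(4))
    X,e=tri([(P["wA"],g(117,235)),(P["wB"],g(275,280))]); print("handle top",X.round(4),np.round(e,1).tolist())
    print(onz(P["wA"],g(117,235),.138),onz(P["wB"],g(275,280),.138))
    # stand foot corners
    for t,cs in (("wA",[(63,152),(170,151),(170,258),(64,258)]),("wB",[(174,185),(280,185),(280,290),(174,290)])):
        q=np.array([onz(P[t],g(*c),.006)[:2] for c in cs]); d=q[1]-q[0]+q[2]-q[3]; print(t,"foot centre",q.mean(0),"edge deg",np.degrees(np.arctan2(d[1],d[0])))
    # handle top corners
    for t,cs in (("wA",[(97,210),(137,210),(138,253),(97,253)]),("wB",[(653,261),(692,261),(693,299),(654,299)])):
        q=np.array([onz(P[t],g(c[0]-(400 if t=="wB" else 0),c[1]),.138)[:2] for c in cs]); d=q[1]-q[0]+q[2]-q[3]; print(t,"top centre",q.mean(0),np.degrees(np.arctan2(d[1],d[0])))
E
python3 fit.py
```

```text
c1 [ 0.5535  0.1767 -0.0026] [[0.0, -0.1], [-0.0, 0.1]]
c2 [0.5392 0.0285 0.0131] [[-0.2, 0.5], [0.2, -0.5]]
c3 [0.4385 0.0369 0.0065] [[-0.0, 0.0], [0.0, -0.0]]
c4 [0.4554 0.184  0.0112] [[0.1, -0.3], [-0.1, 0.3]]
ss [0.4711 0.0559 0.0124] [[-0.1, 0.3], [0.1, -0.3]]
se [0.4814 0.1592 0.0124] [[-0.0, 0.1], [0.0, -0.1]]
bm [0.517  0.1034 0.046 ] [[-0.1, 0.5], [0.2, -0.5]]
bracket [ 0.49731043  0.10586396 -0.09851438] -5.644457966499167
[[-1.0, -1.6], [1.2, 0.3], [1.0, -0.7], [-0.3, -0.7], [-2.2, 0.7], [0.5, 1.6], [-1.4, 1.0], [0.7, -0.9], [0.7, -0.8], [1.3, -0.7], [-1.0, -0.2], [-1.6, 0.2], [0.9, 1.4], [1.2, 0.7]]
ss [0.4705 0.0583 0.015 ]
se [0.4803 0.1578 0.015 ]
bm [0.5172 0.1039 0.058 ]
handle top [ 0.4692 -0.1854  0.1385] [[0.1, -0.3], [-0.1, 0.3]]
[ 0.46882473 -0.18546239  0.138     ] [ 0.46940692 -0.1855613   0.138     ]
wA foot centre [ 0.4693386  -0.18563708] edge deg -73.83643038139027
wB foot centre [ 0.46938155 -0.18620954] edge deg -73.90388587143704
wA top centre [ 0.47021226 -0.18517756] -74.09252145825084
wB top centre [ 0.4691054  -0.18474922] -73.90806992816871
```

```bash
python3 - <<'E'
from look import *
y=np.radians(16.1); q=down(y); h=[.4693,-.1856]
move_ptp([*h,.24],q); move_gripper(.05,60)
shot("wE",[])
movel([*h,.113],q,speed=.12); print(read_time_s(),read_ft_force(),read_eef_pos())
move_gripper(0.0,60); print("gap",read_finger_gap(),read_ft_force(),read_ft_torque(),read_eef_pos())
movel([*h,.128],speed=.05); print(read_ft_force(),read_finger_gap())
movel([*h,.23],speed=.12); print(read_time_s(),read_ft_force(),read_ft_torque(),read_finger_gap(),read_eef_pos())
shot("wF",[("t","probe"),("t","red_band")])
im=read_camera("scene"); cv2.imwrite("pics/s1.png",im[:,:,::-1]); print(tip_of("scene","probe"))
E
python3 -c "
import cv2,numpy as np
a=cv2.imread('pics/s1.png')[100:280,120:280]
cv2.imwrite('pics/s1c.png',np.hstack([cv2.resize(a,(355,400)),cv2.resize(cv2.imread('pics/wF.png')[184:384,150:370],(440,400))]))"
```

```text
8.8417 [ 0.02768256 -0.19304222 -0.87869197] [ 0.47010374 -0.18585413  0.11381554]
gap 0.017273597866064624 [-1.07876184  1.05740348  3.92351367] [0.27566347 0.20021147 0.00867062] [ 0.46976888 -0.18543082  0.11372386]
[-0.00499982  0.32608292 -0.15099609] 0.017519891842985275
10.675 [-0.28098309 -0.06901104 -0.90895168] [0.05152336 0.00787014 0.00922733] 0.017082648488762002 [ 0.46851699 -0.18538427  0.22903222]
wF t probe [([255.4, 198.6], 0.97), ([277.8, 80.4], 0.9), ([350.7, 139.5], 0.73)]
wF t red_band [([357.9, 143.4], 0.73), ([255.1, 218.1], 0.69)]
[{'at': [176.6, 251.2], 'confidence': 0.8}, {'at': [276.1, 220.0], 'confidence': 0.54}, {'at': [215.2, 239.2], 'confidence': 0.52}, {'at': [180.7, 188.1], 'confidence': 0.45}]
```

View pics/s1c.png

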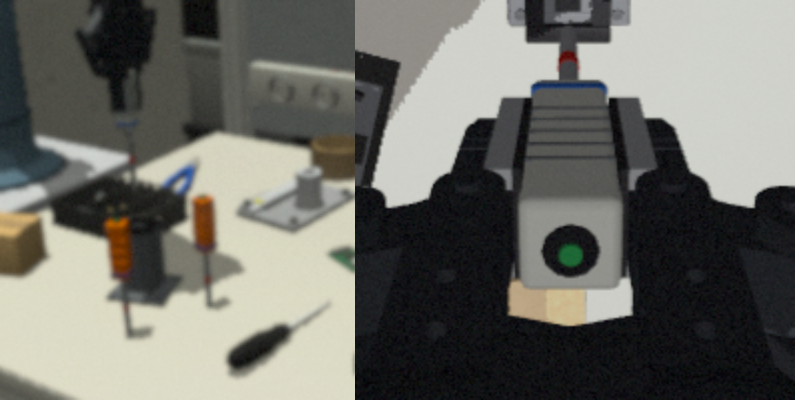

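View pics/wF.png

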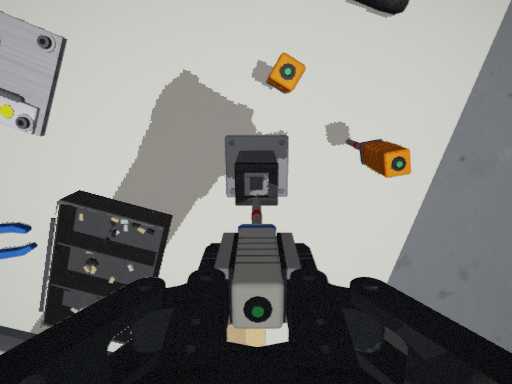

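```bash
cat > tipchk.py <<'E'
from h import *
import json
def pred(tag,tcp):
    p=json.load(open(f"pics/{tag}.json"))
    for n,d in(("tip",.105),("band",.07),("handle bottom",.035),("handletop",-.025)): print(n,proj(p,[tcp[0],tcp[1],tcp[2]-d]).round(1))
pred("wF",[.4693,-.1856,.23])
E
python3 tipchk.py; python3 -c "
import cv2,numpy as np
cv2.imwrite('pics/z.png',cv2.resize(cv2.imread('pics/wF.png')[180:250,220:300],(800,700),interpolation=2)[:600])"
```

```text
tip [256.2 198.7]
band [255.9 215. ]
handle bottom [255.6 237.7]
handletop [254.6 308.5]
```

View pics/z.png

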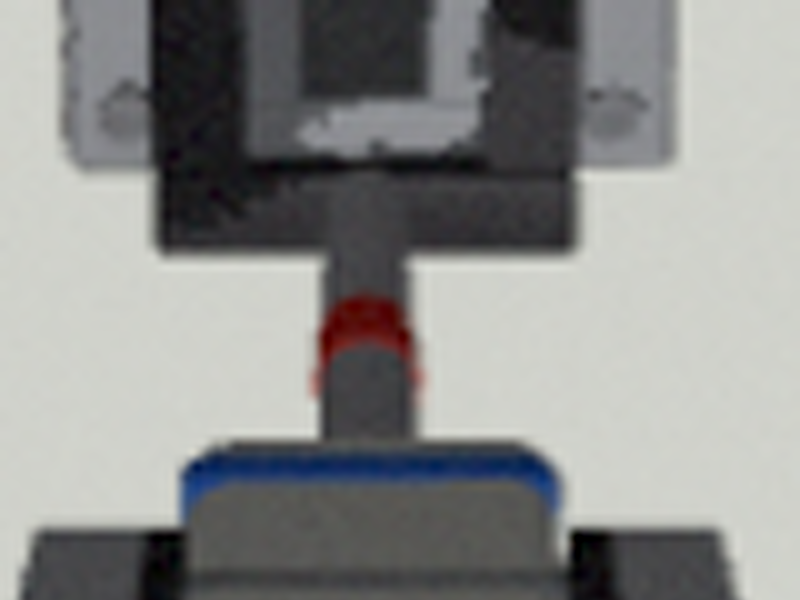

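```bash
python3 - <<'E'
from look import *
q=down(np.radians(16.1))
move_ptp([.4705,.0583,.23],q); print(read_time_s(),read_eef_pos()); shot("wG",[("t","seam_start"),("t","seam_end"),("t","bore_mouth"),("t","probe")])
movel([.4705,.0583,.15],q,speed=.12); pause(.2);print(read_time_s(),read_eef_pos()); shot("wH",[("t","seam_start"),("t","seam_end"),("t","bore_mouth"),("t","probe")])
E
python3 - <<'E'
from tipchk import *
pred("wG",[.4705,.0583,.23])
pred("wH",[.4705,.0583,.15])
for t in "GH": cv2.imwrite(f'pics/w{t}c.png',cv2.resize(cv2.imread(f'pics/w{t}.png')[20:260,100:360],None,fx=2.5,fy=2.5,interpolation=2))
E
```

```text
11.8917 [0.47079216 0.05645192 0.22987803]
wG t seam_start [([253.2, 168.9], 0.84), ([255.6, 214.9], 0.44)]
wG t seam_end [([162.1, 132.6], 0.75)]
wG t bore_mouth [([218.8, 113.2], 0.67)]
wG t probe [([254.9, 199.8], 0.6), ([492.8, 150.4], 0.47), ([255.0, 216.0], 0.2)]
13.1583 [0.4713489  0.05838878 0.15097615]
wH t seam_start [([257.0, 190.6], 0.78)]
wH t seam_end [([138.0, 142.6], 0.62)]
wH t bore_mouth [([206.3, 117.5], 0.78)]
wH t probe [([256.9, 197.6], 0.58)]
tip [256.2 198.7]
band [255.9 215. ]
handle bottom [255.6 237.7]
handletop [254.6 308.5]
tip [252.6 199.2]
band [251.9 215.4]
handle bottom [251. 238.]
handletop [248.  308.2]
tip [255.2 200.5]
band [254.9 216.7]
handle bottom [254.4 239.2]
handletop [253.2 308.8]
```

View pics/wGc.png

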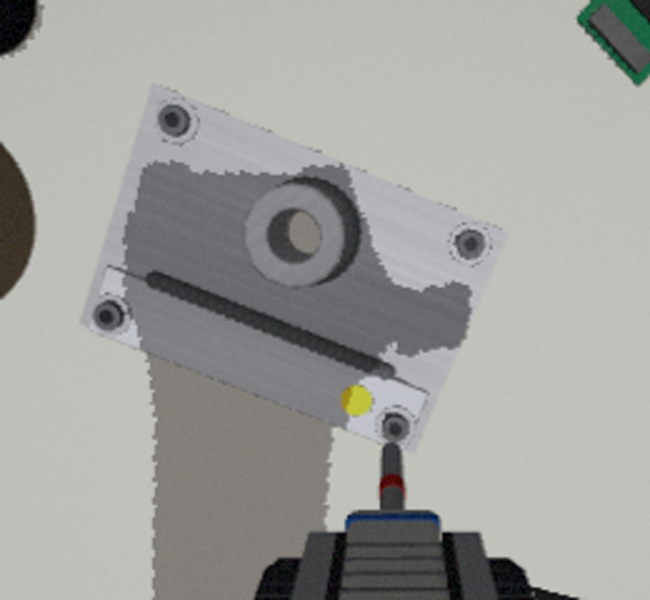

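View pics/wHc.png

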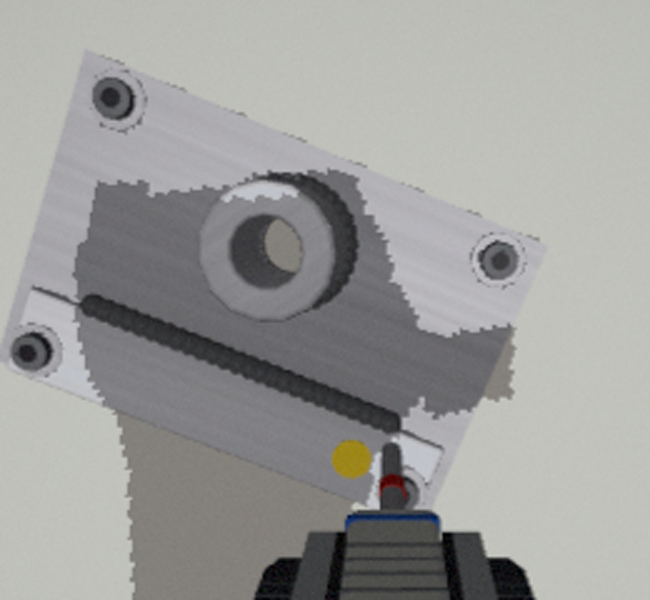

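```bash
cat > fit2.py <<'E'
from fit import *
k=lambda x,y:((x+.5)/2.5-.5+100,(y+.5)/2.5-.5+20)
Ob={}
for t in O: Ob[t]={n:f(*v) for n,v in O[t].items()}
Ob["wG"]={n:k(*v) for n,v in dict(c1=(152,84),c2=(507,232),c3=(415,452),c4=(80,323),se=(150,277),ss=(391,371),bm=(296,233)).items()}
Ob["wH"]={n:k(*v) for n,v in dict(c1=(85,50),c2=(546,241),c4=(0,365),se=(84,303),ss=(398,427),bm=(267,251)).items()}
for t in "GH": P["w"+t]=L("w"+t)
def W(v,m): c,s=np.cos(v[2]),np.sin(v[2]); return np.array([v[0]+c*m[0]-s*m[1],v[1]+s*m[0]+c*m[1],m[2]])
def fitset(ts):
    def res(v): return np.concatenate([proj(P[t],W(v,M[n]))-Ob[t][n] for t in ts for n in Ob[t]])
    r=least_squares(res,[.49,.1,-.1]); e=res(r.x).reshape(-1,2)
    print(ts,r.x.round(4),np.degrees(r.x[2]).round(2),"rms",np.sqrt((e**2).mean()).round(2),"ss",W(r.x,M["ss"]).round(4),"se",W(r.x,M["se"]).round(4),"bm",W(r.x,M["bm"]).round(4)); return r.x
if __name__=="__main__":
    fitset(list(Ob)); [fitset([t]) for t in Ob]
    for n in("ss","se","bm"): print(n,tri([(P[t],Ob[t][n]) for t in Ob])[0].round(4),[onz(P[t],Ob[t][n],M[n][2])[:2].round(4).tolist() for t in Ob])
    # tip in world per image at z implied by TCP height - .105
    for t,z in(("wF",.125),("wG",.125),("wH",.045)): print(t,"tip", onz(P[t],(256.5,198.4) if t!="wF" else (256.8,197.7),z).round(4))
E
python3 fit2.py
```

```text
['wC', 'wD', 'wG', 'wH'] [ 0.4972  0.1057 -0.097 ] -5.56 rms 1.25 ss [0.4704 0.0581 0.015 ] se [0.4801 0.1576 0.015 ] bm [0.5171 0.1038 0.058 ]
['wC'] [ 0.4975  0.1055 -0.0978] -5.6 rms 1.11 ss [0.4707 0.0579 0.015 ] se [0.4805 0.1574 0.015 ] bm [0.5174 0.1036 0.058 ]
['wD'] [ 0.4971  0.1062 -0.0992] -5.69 rms 0.93 ss [0.4703 0.0587 0.015 ] se [0.4802 0.1582 0.015 ] bm [0.517  0.1042 0.058 ]
['wG'] [ 0.4972  0.1057 -0.1007] -5.77 rms 1.13 ss [0.4703 0.0582 0.015 ] se [0.4804 0.1577 0.015 ] bm [0.5171 0.1037 0.058 ]
['wH'] [ 0.4971  0.1056 -0.0925] -5.3 rms 1.63 ss [0.4706 0.0578 0.015 ] se [0.4798 0.1574 0.015 ] bm [0.517  0.1037 0.058 ]
ss [0.4713 0.056  0.0139] [[0.4719, 0.0561], [0.4712, 0.0565], [0.472, 0.0564], [0.4708, 0.0554]]
se [0.4821 0.159  0.0162] [[0.482, 0.1587], [0.4816, 0.1592], [0.4821, 0.1594], [0.4819, 0.1596]]
bm [0.517 0.104 0.051] [[0.5185, 0.1028], [0.5175, 0.1053], [0.5175, 0.1033], [0.5167, 0.1036]]Traceback (most recent call last):
  File "fit2.py", line 17, in <module>
    for t,z in(("wF",.125),("wG",.125),("wH",.045)): print(t,"tip", onz(P[t],(256.5,198.4) if t!="wF" else (256.8,197.7),z).round(4))
                                                                        ~^^^
KeyError: 'wF'
```

```bash
sed -i 's/for t in "GH": P/for t in "FGH": P/' fit2.py; python3 fit2.py|tail -3
python3 - <<'E'
from h import *
print(np.mean([read_eef_pos() for _ in range(5)],0), R.from_quat(read_tcp_rot()).as_matrix()[:,2], read_time_s())
E
```

```text
wF tip [ 0.4702 -0.1858  0.125 ]
wG tip [0.4718 0.0558 0.125 ]
wH tip [0.4723 0.0578 0.045 ]
[0.47065134 0.05828872 0.15027048] [ 5.43789420e-04 -6.43027256e-05 -9.99999850e-01] 13.4083
```

```bash
python3 - <<'E'
from look import *
q=down(np.radians(16.1))
a=[.4717,.0582,.130]; b=[.4817,.1579,.130]
movel(a,q,speed=.04); pause(1.2); print(read_time_s(),read_eef_pos(),read_ft_force()); shot("wI",[("t","probe")])
movel(b,q,speed=.02); pause(1.2); print(read_time_s(),read_eef_pos(),read_ft_force()); shot("wJ",[])
im=read_camera("scene"); cv2.imwrite("pics/s2.png",im[:,:,::-1])
E
python3 - <<'E'
import cv2,numpy as np
cv2.imwrite('pics/wIJ.png',np.hstack([cv2.resize(cv2.imread(f'pics/w{t}.png')[130:260,170:330],(400,325),interpolation=2) for t in "IJ"]))
cv2.imwrite('pics/s2c.png',cv2.resize(cv2.imread('pics/s2.png')[100:230,190:340],None,fx=4,fy=4,interpolation=2))
E
```

```text
15.2583 [0.47170517 0.05823391 0.12999756] [-0.3861026   0.50142426 -0.64297936]
wI t probe [([254.7, 200.1], 0.67)]
21.7167 [0.48170263 0.15790522 0.12998667] [ 0.34164941  0.23787192 -1.67122517]
```

View pics/wIJ.png

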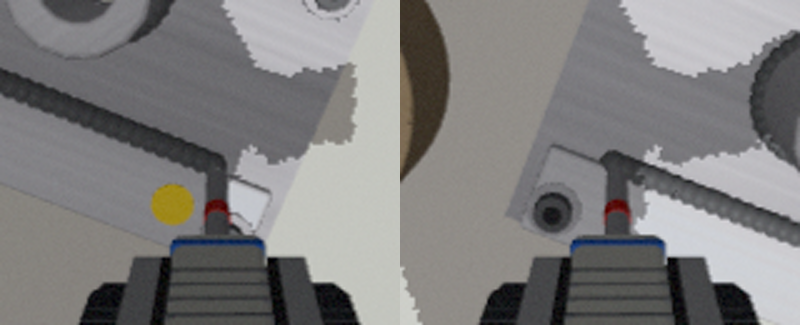

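View pics/s2c.png

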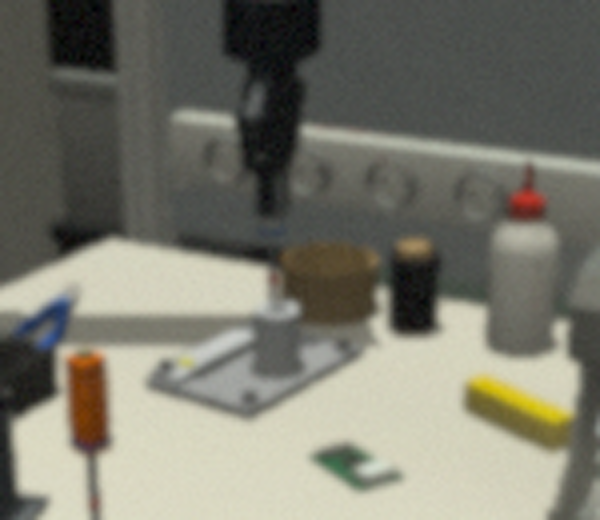

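```bash
python3 - <<'E'
from look import *
q=down(np.radians(16.1))
movel([.4817,.1579,.195],q,speed=.1)
movel([.518,.104,.195],q,speed=.08)
movel([.518,.104,.173],q,speed=.05); pause(.8); print(read_time_s(),read_eef_pos(),read_ft_force()); shot("wK",[("t","bore_mouth"),("t","probe")])
im=read_camera("top"); cv2.imwrite("pics/t3.png",im[:,:,::-1]); im=read_camera("scene"); cv2.imwrite("pics/s3.png",im[:,:,::-1])
E
python3 - <<'E'
import cv2,numpy as np
cv2.imwrite('pics/wKc.png',cv2.resize(cv2.imread('pics/wK.png')[150:250,200:315],None,fx=6,fy=6,interpolation=2))
cv2.imwrite('pics/s3c.png',cv2.resize(cv2.imread('pics/s3.png')[130:220,220:310],None,fx=6,fy=6,interpolation=2))
E
```

```text
24.9667 [0.51801243 0.10399814 0.17299677] [-0.03913443 -0.81437651 -1.36587954]
wK t bore_mouth [([256.7, 196.2], 0.72)]
wK t probe [([255.9, 200.0], 0.82)]
```

View pics/wKc.png

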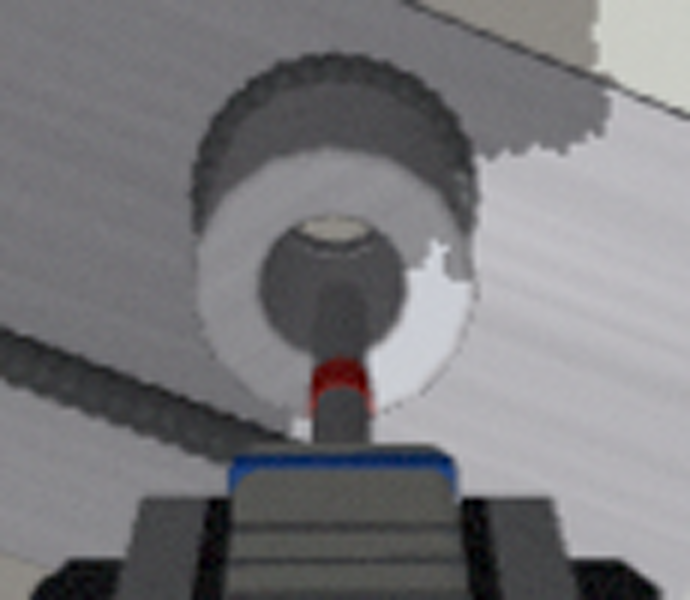

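View pics/s3c.png

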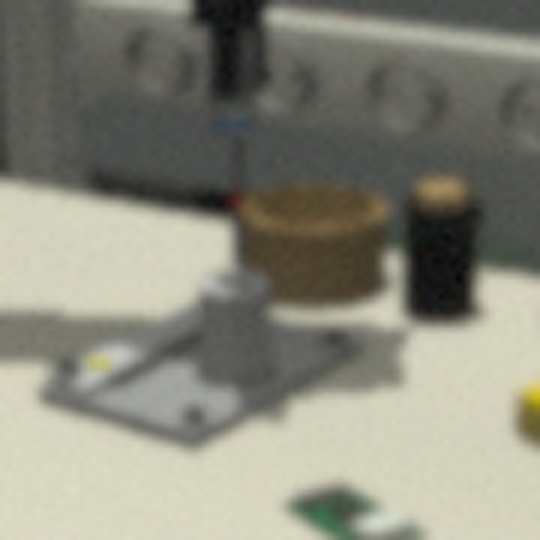

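Run:
```python
import cv2,numpy as np
a=cv2.imread('pics/wK.png')[175:225,232:282]
a=cv2.resize(a,(600,600),interpolation=cv2.INTER_CUBIC).astype(float)
a=255*np.clip(a/140,0,1)**.8
cv2.imwrite('pics/wKz.png',a.astype(np.uint8))
from fit2 import *
P["wK"]=L("wK"); m=lambda x,y:((x+.5)/6-.5+200,(y+.5)/6-.5+150)
p=P["wK"]
print("mouth",onz(p,m(332.5,286),.058),"outer",onz(p,m(335,282),.058),"tip edge",onz(p,m(341.5,280),.068))
# predicted silhouette
for X in ([.518,.104,.068],): print("tip ctr px",proj(p,X),"edge",proj(p,np.array(X)+.003*np.array([.961,.277,0])))
for c in([.5172,.1038],[.518,.104]):
  th=np.linspace(0,6.28,200); q=np.array([proj(p,[c[0]+.009*np.cos(t),c[1]+.009*np.sin(t),.058]) for t in th]); print(((q.min(0)+.5-[200,150])*6),((q.max(0)+.5-[200,150])*6))
```

```text
mouth [0.51672011 0.10398877 0.058     ] outer [0.51730091 0.10383401 0.058     ] tip edge [0.52051343 0.10390525 0.068     ]
tip ctr px [255.39372483 199.47227448] edge [255.39238176 195.42092748]
[262.78760793 212.70419803] [408.28197282 352.59410095]
[262.95928157 206.16905202] [408.58212942 346.30610698]
```

View pics/wKz.png

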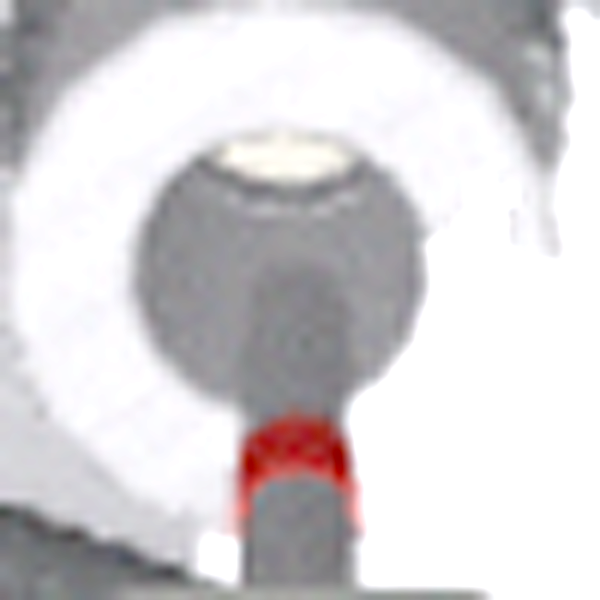

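```bash
python3 - <<'E'
from look import *
q=down(np.radians(16.1))
movel([.5175,.1051,.173],q,speed=.02); pause(.4); shot("wL",[])
movel([.5175,.1051,.150],q,speed=.04); pause(.4); print(read_time_s(),read_eef_pos(),read_ft_force()); shot("wM",[])
E
python3 - <<'E'
import cv2,numpy as np
cv2.imwrite('pics/wLM.png',np.hstack([cv2.resize(cv2.imread(f'pics/w{t}.png')[170:240,222:288],(396,420),interpolation=2) for t in "LM"]))
E
```

```text
27.0417 [0.51760483 0.10510635 0.15015213] [ 0.46727915 -0.06075039 -1.31405916]
```

View pics/wLM.png

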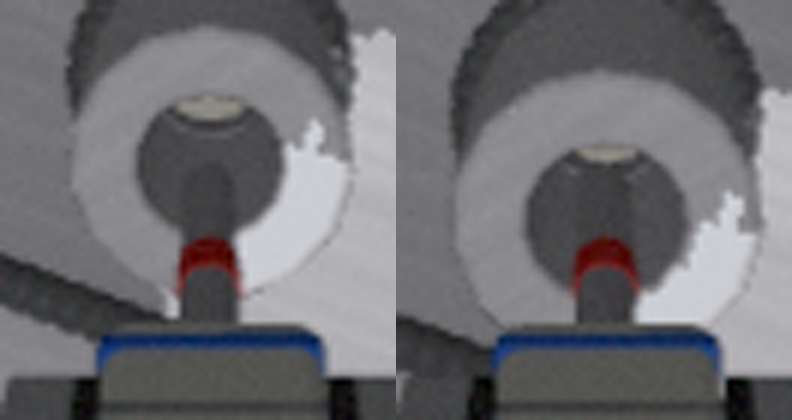

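Run:
```python
from look import *
q=down(np.radians(16.1))
movel([.5175,.1051,.128],q,speed=.03); pause(.8); print(read_time_s(),read_eef_pos(),read_ft_force(),read_finger_gap()); p=shot("wN",[("t","red_band"),("t","bore_mouth")])
def c(X,r,z): return np.array([proj(p,[X[0]+r*np.cos(t),X[1]+r*np.sin(t),z]) for t in np.linspace(0,6.28,100)])
for n,r,z in(("mouth",.009,.058),("outer",.018,.058),("rod@mouth",.003,.058)):
    q=c((.5175,.1051),r,z); print(n,q.min(0).round(1),q.max(0).round(1))
im=read_camera("scene"); cv2.imwrite("pics/s4.png",im[:,:,::-1])
a=cv2.imread('pics/wN.png')[170:240,222:288]
b=cv2.imread('pics/s4.png')[140:210,230:296]
cv2.imwrite('pics/wNc.png',np.hstack([cv2.resize(x,(396,420),interpolation=2) for x in(a,b)]))
```

```text
28.775 [0.51748128 0.10507664 0.12797142] [ 0.43992094  0.52426479 -1.30166145] 0.017172258578216627
wN t red_band [([255.1, 217.0], 0.89)]
wN t bore_mouth [([259.9, 215.8], 0.92)]
mouth [240.4 201.6] [269.8 229.4]
outer [225.7 187.2] [284.5 242.9]
rod@mouth [250.2 211. ] [260.  220.3]
```

View pics/wNc.png

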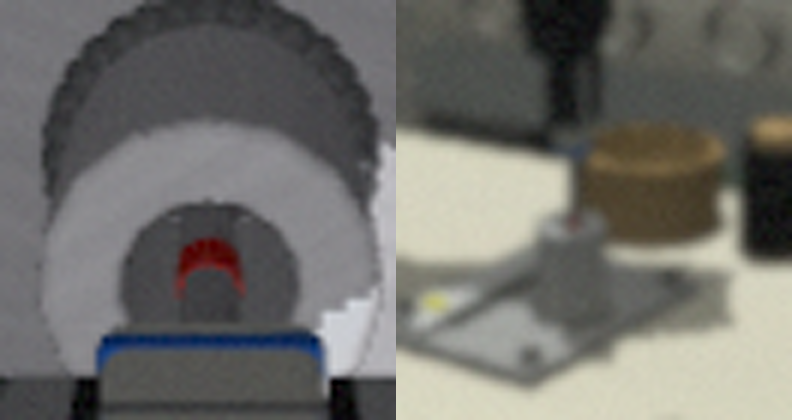

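Run:
```python
from fit2 import *
th=np.linspace(0,2*np.pi,200)
X0=np.array([.5175,.1051]); tx=np.array([.961,.277]); ty=np.array([.277,-.961])
out=[]
for t,zt in(("wM",.045),("wN",.023)):
    p=L(t); s=8; o=(222,170)
    im=cv2.resize(cv2.imread(f'pics/{t}.png')[170:244,222:288],None,fx=s,fy=s,interpolation=cv2.INTER_CUBIC)[:,:]
    im=np.clip(im*1.6,0,255).astype(np.uint8)
    def circ(c,r,z,col):
        q=np.array([proj(p,[*(c+r*np.array([np.cos(a),np.sin(a)])),z]) for a in th]); cv2.polylines(im,[np.int32((q-o+.5)*s)],True,col,1)
    cm=X0-.0010*tx+.0011*ty   # mouth in camera terms
    circ(cm,.009,.058,(0,255,0)); circ(cm,.018,.058,(0,255,0))
    cr=X0-.0008*tx+.0011*ty   # rod in camera terms
    for z in(zt+.031,zt+.039): circ(cr,.003,z,(255,255,0))
    out.append(im[:592,66:462])
cv2.imwrite('pics/ov.png',np.hstack(out))
```

```text
(no output)
```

View pics/ov.png

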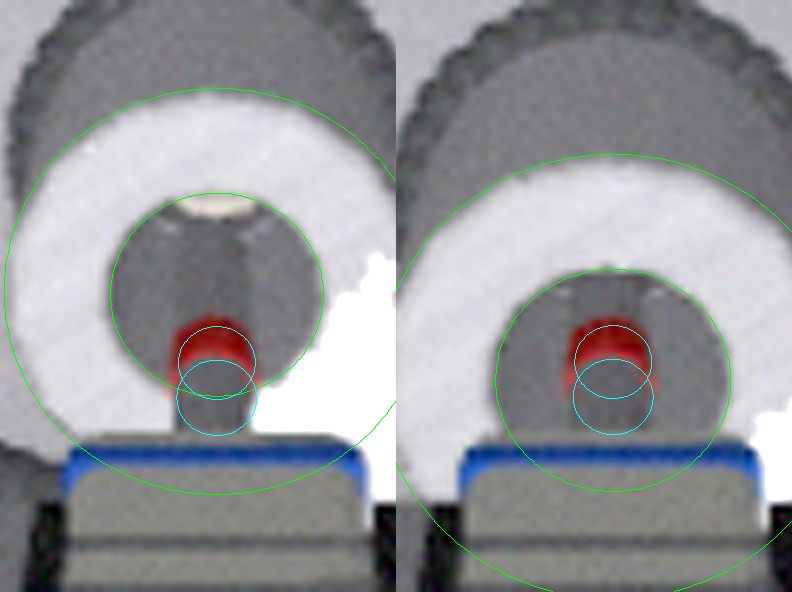

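Run:
```python
from fit2 import *
p=L("wN"); X0=np.array([.5175,.1051]); tx=np.array([.961,.277]); ty=np.array([.277,-.961])
for dx in(-.0008,-.0002):
    c=X0+dx*tx+.0011*ty
    print(dx,"handle bottom front edge",proj(p,[*(c+.009*tx),.093]),"top front",proj(p,[*(c+.009*tx),.153]),"top back",proj(p,[*(c-.009*tx),.153]))
s=camera_params("scene"); s8=7
im=cv2.resize(cv2.imread('pics/s4.png')[150:205,235:290],None,fx=s8,fy=s8,interpolation=cv2.INTER_CUBIC)
im2=im.copy(); th=np.linspace(0,2*np.pi,100)
for r,z,col in((.009,.058,(0,255,0)),(.018,.058,(0,255,0)),(.003,.062,(255,255,0)),(.003,.093,(255,255,0))):
    q=np.array([proj(s,[X0[0]+r*np.cos(a),X0[1]+r*np.sin(a),z]) for a in th]); cv2.polylines(im2,[np.int32((q-(235,150)+.5)*s8)],True,col,1)
cv2.imwrite('pics/ov2.png',np.hstack([im,im2]))
w=cv2.imread('pics/wN.png')[200:340,200:320]; cv2.imwrite('pics/wNh.png',cv2.resize(w,None,fx=4,fy=4,interpolation=2))
```

```text
-0.0008 handle bottom front edge [256.86902951 223.19648106] top front [256.71639143 286.88823844] top back [256.67801628 333.2351461 ]
-0.0002 handle bottom front edge [256.87005133 222.07657751] top front [256.71772776 285.27431441] top back [256.6792442  331.75214652]
```

View pics/ov2.png

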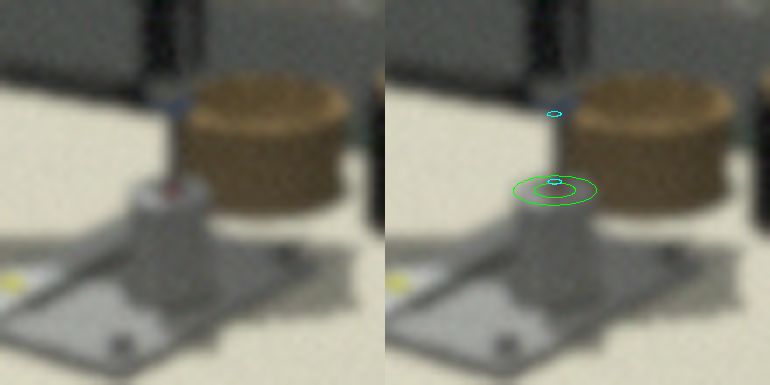

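View pics/wNh.png

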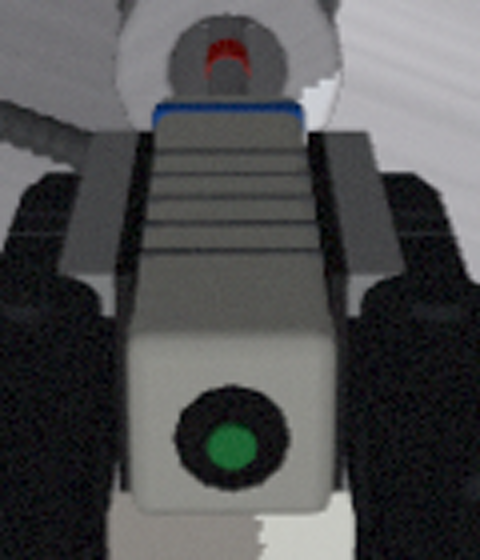

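Run:
```python
from h import *
pause(.3); print(read_time_s(),read_eef_pos(),np.abs(read_joint_vel()).max(),read_finger_gap(),read_ft_force())
print(sign_off())
```

```text
29.275 [0.51750218 0.10509151 0.12799444] 0.0013982822397246276 0.017503581899364486 [ 0.72169729  0.09498577 -1.07949698]
the job is handed in; nothing more can be done
None
```

The inspection is done and I handed the job in at about 29 s, with the probe still held in the bore. No force reading I took showed the probe touching the bracket.

**Weld pass:** I gripped the white probe and lifted it straight out of its stand. I then drew its tip about 10 mm above the bead from the yellow-dot end to the other end. The average speed was 2 cm/s, and I paused 1.2 s at each end. Wrist pictures showed the tip at the bead's end both times.

**Bore:** Above the bore I moved the probe about 1 mm sideways to centre it, going by the wrist picture. I then lowered it until the red band was level with the mouth, with the gripper at z = 0.128 m.

**Last checks:**
- **Grip and stillness:** the arm was still (joint speeds about 0.001 rad/s) and the jaws were closed on the handle at 17.5 mm. The force was about 1 N, close to the probe's own weight.
- **Side-to-side centring:** the rod was within about 0.2 mm of the bore's centre along the jaw direction.
- **Where the checks disagreed:**
  - In the other direction, the wrist picture put the rod 0.2 to 0.8 mm off centre.
  - The wrist picture hinted that the band was about 1.5 mm low, while the coarse scene picture hinted it was 1 to 3 mm high. I left the height as it was.
  - A tilt of up to about 1.5° about the jaw axis could not be ruled out from the pictures.

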